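# Lower the steel bench plate off its wedge

### The job

The bare steel plate on the jeweller's bench is hinged at its back edge and propped up on a wooden wedge. Work that wedge backward out from under it in short tugs of about 20 mm, pausing for half a second after each, so that the plate comes down gently and never drops. Finish with the plate lying fully flat and the wedge lying on the bench in front of it, clear of the plate; leave the wooden board with the white tile propped up as it is.

Things in the scene. Friction and masses are not known exactly. Their poses are not given: they have to be found in the camera images.
- wedge: Hardwood wedge under the steel plate's front edge: 120 mm long, 28 wide, 44 high at the thick end, evenly down to 5 at the thin end; 80 g. Origin: centre of its underside, on the bench; +x from thick to thin end, +z up. The thick 50 to 63 mm stick out in front of the plate, to grip across the width. 3 to 8 N draw it back along its -x, within 0.1 rad of the stand's -x. Like wedges elsewhere stay.
- plate (a joint): Hinge angle of the bare steel plate, rad: 0 = lying flat, grows as its front edge rises; 0.12 to 0.16 at the start; loses about 2.2 mrad per mm that the wedge is drawn back. 140 mm front to back, 110 wide, 12 thick, 1.1 to 1.8 kg; when flat, a stop holds its underside 5 mm above the bench. It falls freely if the wedge leaves it suddenly.
- plate_stand: Fixed frame of the steel plate. Origin on the bench under the middle of the flat plate; +x points from the plate's front edge (at x = -70 mm) to its hinge (x = +78 mm, at a wooden cleat 24 mm high); +z up. The wedge sticks out at the -x side.
- board_front (a point): Middle of the upper front edge of the bystander: a plywood board 140 by 125 by 12 mm with a white tile on top, hinged at its back and propped on its own wedge in the same way, on the other half of the bench. To be left as it is.
There are look-alikes about, which are no part of the job. Leave any blue look-alike of the plate_stand alone. What is shaped like the wedge but green is not meant.

How it is judged (in metres and radians):
On the way:
1. the plate has come part of the way down (0.025 to 0.105 rad) and pauses there for 0.2 s, resting on the wedge, which stands still (under 15 mm/s) (value of joint plate between 0.025 and 0.105 rad and linear speed of wedge below 0.015 m/s), for 0.2 s.
At the end, for the whole second after the job is handed in: The plate lies flat (under 0.015 rad, 2 mm at its front edge); the wedge lies at rest on the bench, its middle at least 60 mm in front of the plate's front edge (so that it is clear when it lies straight) (value of joint plate below 0.015 rad and x of wedge in the frame of plate_stand below -0.13 m and height (world z) of wedge below 0.03 m and linear speed of wedge below 0.02 m/s); the robot touches nothing.
It fails at once if the plate drops (falls faster than 1.5 rad/s, about 0.2 m/s at its front edge) (velocity of joint plate below -1.5 rad/s).
It fails at once if the tile board is disturbed (its front edge moves more than 8 mm) (distance of board_front from where it was at the start of the episode above 0.008 m).
It also fails if it takes over 38 s, if anything falls off the work surface, if the arm or the gripper's body presses on something with over 40 N, if the wrist force passes 120 N, or if a joint passes its speed limit or range.

### The arm

A 6-joint arm with a two-finger parallel gripper is mounted at the origin on the work surface. World frame = base frame: x ahead of the robot, y to its left, z up, the work surface at z = 0. Lengths are in m, angles in degrees, forces in N, time in s.
With the tool pointing down it reaches from about 0.275 to 0.75 m from the base axis. Payload 10.2 kg.
Tool frame: the origin (TCP) lies on the centre line of the jaws, within the pads' length; the fingertips stand r.tip_extent ahead of it and the grasp point (between the pads) lies 3 mm ahead of it (r.tip_extent is the distance from the TCP to the fingertips, in m); z points along the fingers, y is the direction in which the jaws open and shut (so a half turn about z gives the same grasp; the last joint's range is limited). The gripper opens to 85 mm and grips with 20 to 120 N. Pads are 22 mm wide; open, the fingers measure 114 mm over their backs; the gripper's body (76 mm by 85 mm) begins 54 mm behind the grasp point. The pads swing forward as they close: fully open they stand 13 mm farther back than shut.
Start: joints at [-82.815, 17.928, 85.812, -0, 76.261, -12.8], TCP at [0.179, -0.493, 0.253] pointing down, gripper open.
Joint ranges: [-168.41, 168.41], [-55.51, 124.54], [10.69, 146.95], [-70.63, 250.63], [1, 178], [-165.06, 165.06]. Speed limits (degrees/s): [136.94, 136.94, 172.46, 180, 180, 180].

### API

Orientations are given as [roll, pitch, yaw] about the fixed x, y, z axes, in that order (R = Rz(yaw) Ry(pitch) Rx(roll)).
In Python, from rig import r gives the robot as it stands.
- The arm moves only by the tool drive_tool, never from a script. Its argument "commands" is a list of rows, each an object with "gripper": the gripper command: -1 is shut, 1 is fully open, values between are in proportion; "linear": the shift along the tool's x, y, z in units of 25 cm (1.0 is 25 cm), a list of three; "dr": the turn, a rotation vector about the tool's x, y, z in units of 2 rad (1.0 is 2 rad), a list of three. A call has 1 to 10 rows; each row is the pose to reach, as a shift and turn from the pose commanded when the call began, along the tool's axes at that moment; what a row does not reach only later rows make up. A row lasts 1/8 s, in which the tool goes at most 62.5 mm and 10.7 degrees, less where a joint would pass 70% of its speed; a pose out of reach is approached as far as the arm can. A call with a number of a shift or a turn outside -1 to 1 is refused whole. A call with a gripper value outside its range is refused whole. The fingers move at their own pace and stop on an object; the grip force is fixed at half the most. Time passes only in rows, so rows that repeat a pose let the fingers close. It gives the time, the measured TCP pose, the force and the opening at its end, in the units of the state.
- r.sense(): the state, without advancing time (a new reading comes with each control period).
- r.grab_frame(name): name is "side" or "top"; returns the picture (400x640x3 uint8, red, green, blue); there is no depth.
- r.calibration(name): a dict with "vertical_fov" (degrees; the focal length in pixels is half the picture's height over the tangent of half this angle, whatever the lens; pixels are square), "cx", "cy" (the principal point, pixels), "R" (3x3) and "t" (3): a world point X has camera coordinates R X + t. Camera axes: x right, y down, z forward; pixel columns grow to the right and rows downward; lengths in m; the calibration is good to about 2 mm. A picture is of the moment at which its call begins. calibration takes no time and is no camera call.
- r.hand_in(): hands the job in, once; it reports no verdict.
The state is a dict: "time_s": time; "joint_positions": joint angles; "qd": joint speeds; "joint_efforts": joint torques, N m; "tcp_pos": TCP position; "tool_rot": TCP orientation; "contact_force": force on the tool from outside, world axes, zero at the start; "ft_torque": the same for the moment, N m; "opening": finger opening in m.
Only numpy, scipy, OpenCV 4.12 (cv2) and the standard library are available. Lean on these libraries where they do the work, as an engineer would, in place of code of your own. Each camera call takes 0.05 s, during which the arm holds its last target.

## Working session

There is one attempt and no reset: what is moved stays moved. The work goes in short steps, Python scripts to look and compute and a tool call to move; the robot and the scene stay as the last step left them, time stands still between calls to the robot, and variables do not carry over. Pictures are saved under pics/ and viewed, and the job is handed in when it is done.

Besides the shell and the picture viewer there is one more tool, called after "Request:" as name([rows], argument=value, ...), one row to a line, values as JSON. drive_tool: Moves the arm, as the interface text tells. Its arguments: {"type":"object","properties":{"commands":{"type":"array"}},"required":["commands"]}

```bash
ls; mkdir -p pics
python3 - <<'E'
from rig import r
import cv2
s=r.sense(); print(s); print(r.tip_extent)
for n in("side","top"):
    cv2.imwrite(f"pics/{n}0.png",r.grab_frame(n)[:,:,::-1]); print(n,r.calibration(n))
E
```

```text
pics
{'time_s': 0.0, 'joint_positions': array([-8.28166943e+01,  1.79577854e+01,  8.58544401e+01, -1.05617388e-03,
        7.62608985e+01, -1.28010417e+01]), 'qd': array([ 0.02175727, -0.02335388, -0.01922549, -0.02334055, -0.02569231,
        0.01870387]), 'joint_efforts': array([-1.05262712e-03, -4.12266040e+01, -2.59744942e+01, -2.77048666e-04,
        4.00652571e-03,  9.53690119e-06]), 'tcp_pos': array([ 0.17937025, -0.49315849,  0.25274704]), 'tool_rot': array([-1.79928466e+02, -1.52016485e-02,  1.99845894e+01]), 'contact_force': array([-0.91052934, -0.70855274,  0.54859525]), 'ft_torque': array([-0.02665057,  0.04815481,  0.00575485]), 'opening': 0.08530689756561297}
0.022
side {'vertical_fov': 54.363639391097394, 'cx': 321.6487270687328, 'cy': 205.59251090131008, 'R': array([[-0.99904093, -0.03901603, -0.01987378],
       [-0.01447932,  0.72272565, -0.69098335],
       [ 0.04132271, -0.69003289, -0.72259743]]), 't': array([0.54456933, 0.03140048, 0.77857992])}
top {'vertical_fov': 53.02870440594615, 'cx': 318.35094287476943, 'cy': 203.38107842391076, 'R': array([[ 0.02359798, -0.99972073,  0.00126766],
       [-0.99111969, -0.0235609 , -0.1308688 ],
       [ 0.13086212,  0.00183184, -0.99139889]]), 't': array([-0.02783705,  0.54508651,  0.87754157])}
```

View pics/side0.png

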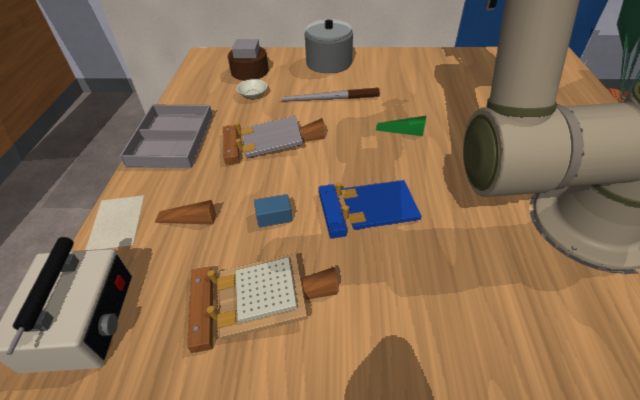

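View pics/top0.png

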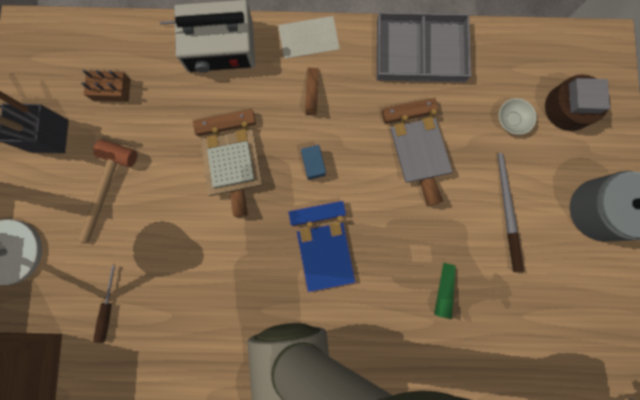

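Candidates, with top-view pixels:
- Brown wedge under the grey steel plate (431,191). This one fits the description.
- Brown wedge under the tile board (239,203).
- Loose brown wedge (311,92).
- Green wedge (446,291).
- Stands: grey steel (420,150), tile board (231,160), and the blue look-alike (325,250).

I'll check the choice in a close crop.

Run:
```python
import cv2,numpy as np
a=cv2.imread("pics/top0.png")[85:225,365:475]; b=cv2.imread("pics/side0.png")[100:175,210:340]
a=cv2.resize(a,None,fx=3.6,fy=3.6,interpolation=cv2.INTER_CUBIC); b=cv2.resize(b,None,fx=3.0,fy=3.0,interpolation=cv2.INTER_CUBIC)
o=np.zeros((510,796,3),np.uint8);o[:a.shape[0],:a.shape[1]]=a;o[:b.shape[0],400:400+b.shape[1]]=b
cv2.imwrite("pics/crop0.png",o)
```

```text
(no output)
```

View pics/crop0.png

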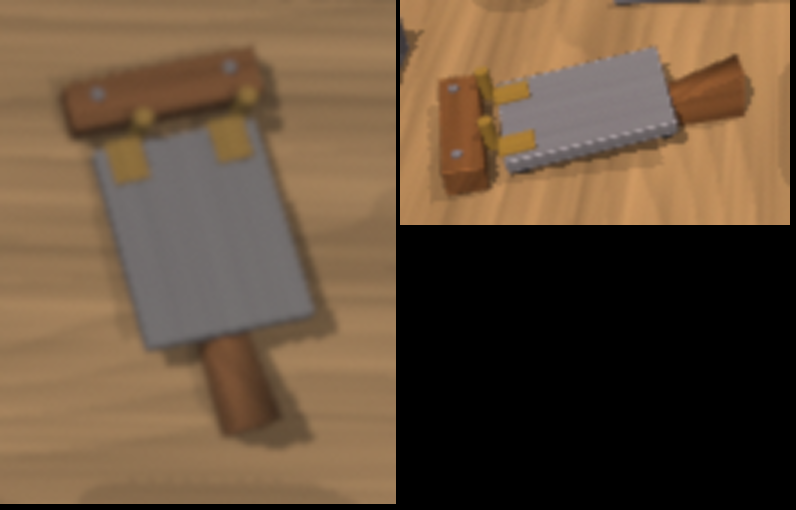

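The crop confirms it: bare grey steel plate on a brown wedge, with the wedge sticking out below at about (431,191) in the top view. Next I'll measure the wedge and stand.

```bash
cat > h.py <<'E'
import numpy as np,cv2
from rig import r
def cam(n):
    c=r.calibration(n);R=np.array(c["R"]);t=np.array(c["t"]);f=200/np.tan(np.radians(c["vertical_fov"])/2);return R,t,f,c["cx"],c["cy"]
def ray(n,u,v):
    R,t,f,cx,cy=cam(n);d=R.T@np.array([(u-cx)/f,(v-cy)/f,1]);return -R.T@t,d
def onz(n,u,v,z):
    o,d=ray(n,u,v);return o+d*(z-o[2])/d[2]
def proj(n,X):
    R,t,f,cx,cy=cam(n);p=R@np.array(X)+t;return np.array([f*p[0]/p[2]+cx,f*p[1]/p[2]+cy])
E
python3 - <<'E'
from h import *
def wmask(im,box):
    u0,v0,u1,v1=box;h=cv2.cvtColor(im[v0:v1,u0:u1],cv2.COLOR_BGR2HSV)
    print(h[(v1-v0)//2,(u1-u0)//2],h[2,2])
    m=((h[:,:,0]<13)&(h[:,:,1]>120)).astype(np.uint8)
    n,l,s,c=cv2.connectedComponentsWithStats(m);k=1+np.argmax(s[1:,4]);m=(l==k).astype(np.uint8)
    cs,_=cv2.findContours(m,0,2);c=max(cs,key=cv2.contourArea)+[u0,v0]
    return c
for n,box in(("top",(410,170,455,215)),("side",(295,115,335,150))):
    c=wmask(cv2.imread(f"pics/{n}0.png"),box);print(n,cv2.contourArea(c),cv2.minAreaRect(c))
    print(cv2.approxPolyDP(c,1.5,True).reshape(-1,2).tolist())
# plate corners from crop (top view, scale 3.6)
P={}
for k,(x,y),z in(("FL",(147,349),.037),("FR",(314,312),.037),("BL",(92,152),.017),("BR",(253,118),.017)):
    P[k]=onz("top",365+x/3.6,85+y/3.6,z);print(k,P[k].round(4))
F=(P["FL"]+P["FR"])/2;B=(P["BL"]+P["BR"])/2;d=B-F
print("len",np.linalg.norm(d),"width",np.linalg.norm(P["FL"]-P["FR"]),"yaw",np.degrees(np.arctan2(d[1],d[0])), "front",F)
E
```

```text
[ 13 142 108] [  0   9 113]
top 26.0 ((427.8529968261719, 190.91177368164062), (15.279744148254395, 6.5484619140625), 75.96376037597656)
[[424, 184], [425, 193], [428, 193], [426, 195], [427, 199], [430, 194], [425, 189], [428, 188], [431, 192], [431, 190], [428, 188], [429, 185]]
[ 13 171 115] [ 15 129 195]
side 35.0 ((308.6621398925781, 128.0270233154297), (10.192737579345703, 9.370742797851562), 9.462322235107422)
[[314, 125], [305, 126], [306, 129], [303, 131], [307, 128], [310, 130], [308, 132], [312, 132]]
FL [ 0.5998 -0.2142  0.037 ]
FR [ 0.6263 -0.3211  0.037 ]
BL [ 0.7354 -0.1828  0.017 ]
BR [ 0.7614 -0.2899  0.017 ]
len 0.1403787243899671 width 0.11009099747400572 yaw 13.023342259774285 front [ 0.61304342 -0.267651    0.037     ]
```

Run:
```python
from h import *
for n,box in(("top",(405,165,455,220)),("side",(295,110,340,155))):
    u0,v0,u1,v1=box;h=cv2.cvtColor(cv2.imread(f"pics/{n}0.png")[v0:v1,u0:u1],cv2.COLOR_BGR2HSV)
    m=((h[:,:,0]<17)&(h[:,:,1]>110)&(h[:,:,2]<(125 if n=="top" else 160))).astype(np.uint8)
    m=cv2.morphologyEx(m,cv2.MORPH_OPEN,np.ones((2,2),np.uint8))
    k,l,s,_=cv2.connectedComponentsWithStats(m);j=1+np.argmax(s[1:,4]);m=(l==j).astype(np.uint8)
    cs,_=cv2.findContours(m,0,2);c=max(cs,key=cv2.contourArea)+[u0,v0]
    print(n,cv2.contourArea(c),cv2.minAreaRect(c));print(cv2.approxPolyDP(c,1.5,True).reshape(-1,2).tolist())
    print("\n".join(f"{v0+i} {np.flatnonzero(q).min()+u0} {np.flatnonzero(q).max()+u0}" for i,q in enumerate(m) if q.any()))
# top of wedge right edge from crop: (255,337)->(281,412) z=.037->.044 ; left bottom edge (203,345)->(222,432) z=0
for x,y,z in((254,337,.03),(281,412,.044),(203,346,0),(222,434,0)):print(x,y,onz("top",365+x/3.6,85+y/3.6,z).round(4))
```

```text
top 444.5 ((431.5890197753906, 192.9040985107422), (28.323959350585938, 18.492502212524414), 69.44395446777344)
[[435, 179], [426, 180], [421, 183], [423, 196], [428, 207], [443, 203], [443, 197]]
179 432 435
180 426 436
181 423 437
182 422 437
183 421 437
184 421 437
185 421 438
186 421 438
187 421 439
188 422 439
189 422 440
190 422 440
191 423 440
192 423 441
193 423 441
194 423 441
195 423 442
196 423 442
197 424 443
198 424 443
199 424 443
200 425 443
201 425 443
202 426 443
203 426 443
204 426 441
205 427 439
206 427 437
207 428 431
side 480.5 ((309.70001220703125, 134.6000213623047), (22.452173233032227, 37.631103515625), 71.56505584716797)
[[323, 119], [304, 127], [300, 126], [304, 145], [295, 148], [295, 150], [305, 148], [307, 142], [314, 143], [326, 138], [328, 130]]
119 321 323
120 319 323
121 316 324
122 314 324
123 312 324
124 309 325
125 308 325
126 300 326
127 300 327
128 300 327
129 300 327
130 301 328
131 301 328
132 301 328
133 302 327
134 302 327
135 302 327
136 302 326
137 303 326
138 303 326
139 303 325
140 304 323
141 304 319
142 304 316
143 304 314
144 304 305
145 304 306
146 302 306
147 297 306
148 295 305
149 295 299
150 295 297
254 337 [ 0.6106 -0.2845  0.03  ]
281 412 [ 0.5602 -0.2967  0.044 ]
203 346 [ 0.6098 -0.2595  0.    ]
222 434 [ 0.5512 -0.2714  0.    ]
```

The plate measures 110 by 140 mm, as it should, and its yaw is about 13°. The wedge's thick end is near (0.556,-0.284), so I'll grasp at (0.577,-0.279,0.030) with tool yaw 13°. First I'll go there at height.

Request:
drive_tool([
  {"gripper": 1, "linear": [0.15, -0.02, 0], "dr": [0, 0, 0.02]},
  {"gripper": 1, "linear": [0.35, -0.05, 0], "dr": [0, 0, 0.04]},
  {"gripper": 1, "linear": [0.55, -0.08, 0], "dr": [0, 0, 0.061]},
  {"gripper": 1, "linear": [0.75, -0.11, 0], "dr": [0, 0, 0.061]},
  {"gripper": 1, "linear": [0.9, -0.13, 0], "dr": [0, 0, 0.061]},
  {"gripper": 1, "linear": [0.9, -0.13, 0], "dr": [0, 0, 0.061]},
])

```text
time_s: 0.85
tcp_pos: [0.3814, -0.3846, 0.2529]
tool_rot: [-180.0, 0.0, 13.2]
contact_force: [-0.7, -0.3, -0.7]
opening: 0.0851
```

```bash
cat > go.py <<'E'
import sys
from h import *
from scipy.spatial.transform import Rotation as Ro
s=r.sense();M=Ro.from_euler("xyz",s["tool_rot"],degrees=True)
T=np.array([float(a) for a in sys.argv[1:4]])
print(s["time_s"],s["tcp_pos"].round(4),s["tool_rot"].round(2),"op",s["opening"],"F",s["contact_force"].round(1))
print("units",(M.inv().apply(T-s["tcp_pos"])/.25).round(3),"dr",((M.inv()*Ro.from_euler("xyz",[180,0,13],degrees=True)).as_rotvec()/2).round(3))
E
python3 go.py .577 -.279 .12
```

```text
0.85 [ 0.3814 -0.3846  0.2529] [-179.95    0.     13.19] op 0.08510074795004718 F [-0.7 -0.3 -0.7]
units [ 0.858 -0.232  0.532] dr [-0.     0.     0.002]
```

Request:
drive_tool([
  {"gripper": 1, "linear": [0.2, -0.05, 0], "dr": [0, 0, 0]},
  {"gripper": 1, "linear": [0.4, -0.11, 0.1], "dr": [0, 0, 0]},
  {"gripper": 1, "linear": [0.6, -0.16, 0.25], "dr": [0, 0, 0]},
  {"gripper": 1, "linear": [0.8, -0.22, 0.4], "dr": [0, 0, 0]},
  {"gripper": 1, "linear": [0.858, -0.232, 0.53], "dr": [0, 0, 0]},
  {"gripper": 1, "linear": [0.858, -0.232, 0.53], "dr": [0, 0, 0]},
])

```text
time_s: 1.6
tcp_pos: [0.5747, -0.2806, 0.118]
tool_rot: [-179.8, 0.2, 13.0]
contact_force: [-0.5, -0.1, 0.4]
opening: 0.0852
```

```bash
python3 go.py .577 -.279 .03
python3 - <<'E'
from h import *
b=r.grab_frame("side")[60:200,190:400,::-1];cv2.imwrite("pics/s1.png",cv2.resize(b,None,fx=3.6,fy=3.6,interpolation=cv2.INTER_CUBIC))
E
```

```text
1.6 [ 0.5747 -0.2806  0.118 ] [-179.75    0.22   13.04] op 0.08520045149168759 F [-0.5 -0.1  0.4]
units [ 0.012 -0.003  0.352] dr [-0.002  0.002  0.   ]
```

View pics/s1.png

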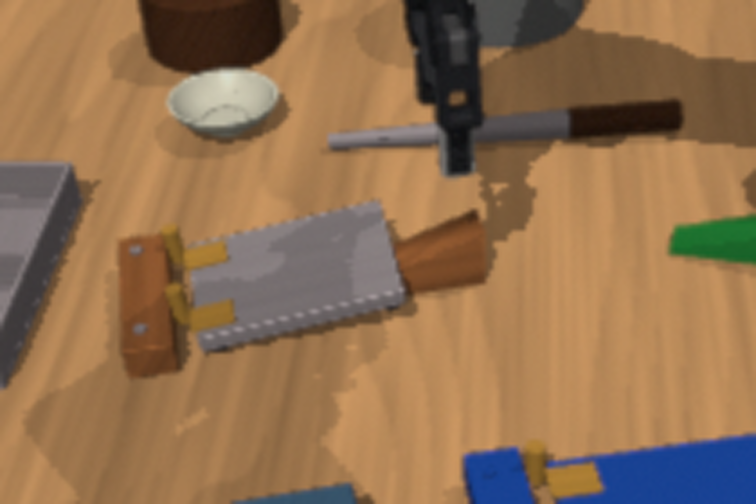

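The side view shows the open fingers (crop 458,170) above the wedge (440,255), in line with it and in front of the plate. Next I descend and close.

Request:
drive_tool([
  {"gripper": 1, "linear": [0.006, -0.003, 0.12], "dr": [0, 0, 0]},
  {"gripper": 1, "linear": [0.006, -0.003, 0.22], "dr": [0, 0, 0]},
  {"gripper": 1, "linear": [0.006, -0.003, 0.3], "dr": [0, 0, 0]},
  {"gripper": 1, "linear": [0.006, -0.003, 0.35], "dr": [0, 0, 0]},
  {"gripper": 1, "linear": [0.006, -0.003, 0.35], "dr": [0, 0, 0]},
])

```text
time_s: 2.28
tcp_pos: [0.5768, -0.2804, 0.0332]
tool_rot: [-180.0, 0.0, 13.0]
contact_force: [-0.4, -0.5, -0.0]
opening: 0.0854
```

```bash
python3 go.py .577 -.279 .03
python3 - <<'E'
from h import *
b=r.grab_frame("side")[60:200,190:400,::-1];b=cv2.resize(b,None,fx=3.6,fy=3.6,interpolation=cv2.INTER_CUBIC);cv2.imwrite("pics/s2.png",b)
E
```

```text
2.275 [ 0.5768 -0.2804  0.0332] [-1.7998e+02  2.0000e-02  1.2970e+01] op 0.0854100629034443 F [-0.4 -0.5 -0. ]
units [ 0.002 -0.005  0.013] dr [-0.  0. -0.]
```

View pics/s2.png

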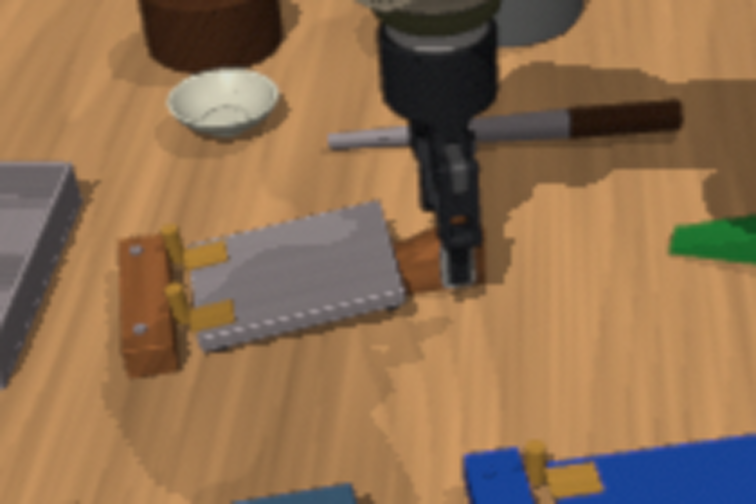

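The fingers straddle the wedge near its thick end, with the near finger at crop (460,270), and stay clear of the plate. I'll close now.

Request:
drive_tool([
  {"gripper": -1, "linear": [0, -0.005, 0.008], "dr": [0, 0, 0]},
  {"gripper": -1, "linear": [0, -0.005, 0.008], "dr": [0, 0, 0]},
  {"gripper": -1, "linear": [0, -0.005, 0.008], "dr": [0, 0, 0]},
  {"gripper": -1, "linear": [0, -0.005, 0.008], "dr": [0, 0, 0]},
  {"gripper": -1, "linear": [0, -0.005, 0.008], "dr": [0, 0, 0]},
  {"gripper": -1, "linear": [0, -0.005, 0.008], "dr": [0, 0, 0]},
  {"gripper": -1, "linear": [0, -0.005, 0.008], "dr": [0, 0, 0]},
])

```text
time_s: 3.2
tcp_pos: [0.5766, -0.2784, 0.0319]
tool_rot: [-179.9, 0.0, 13.0]
contact_force: [-2.0, 3.9, 5.6]
opening: 0.0274
```

```bash
python3 go.py .577 -.279 .03
```

```text
3.2 [ 0.5766 -0.2784  0.0319] [-1.7993e+02  3.0000e-02  1.3030e+01] op 0.027360635821941218 F [-2.   3.9  5.6]
units [0.001 0.003 0.007] dr [-0.001  0.     0.   ]
```

Gripped, with the opening at 27.4 mm against the 28 mm wedge. First tug of 20 mm, then a pause.

Request:
drive_tool([
  {"gripper": -1, "linear": [-0.02, 0, 0], "dr": [0, 0, 0]},
  {"gripper": -1, "linear": [-0.05, 0, 0], "dr": [0, 0, 0]},
  {"gripper": -1, "linear": [-0.08, 0, 0], "dr": [0, 0, 0]},
  {"gripper": -1, "linear": [-0.08, 0, 0], "dr": [0, 0, 0]},
  {"gripper": -1, "linear": [-0.08, 0, 0], "dr": [0, 0, 0]},
  {"gripper": -1, "linear": [-0.08, 0, 0], "dr": [0, 0, 0]},
  {"gripper": -1, "linear": [-0.08, 0, 0], "dr": [0, 0, 0]},
  {"gripper": -1, "linear": [-0.08, 0, 0], "dr": [0, 0, 0]},
])

```text
time_s: 4.2
tcp_pos: [0.5574, -0.2836, 0.0319]
tool_rot: [180.0, -0.0, 13.0]
contact_force: [-1.4, 1.0, 6.6]
opening: 0.0271
```

```bash
python3 go.py .557 -.283 .03
python3 - <<'E'
from h import *
b=r.grab_frame("side")[60:200,190:400,::-1];b=cv2.resize(b,None,fx=3.6,fy=3.6,interpolation=cv2.INTER_CUBIC);cv2.imwrite("pics/s3.png",b)
E
```

```text
4.2 [ 0.5574 -0.2836  0.0319] [179.97  -0.    13.  ] op 0.02713248997114135 F [-1.4  1.   6.6]
units [-0.001 -0.003  0.008] dr [ 0. -0. -0.]
```

View pics/s3.png

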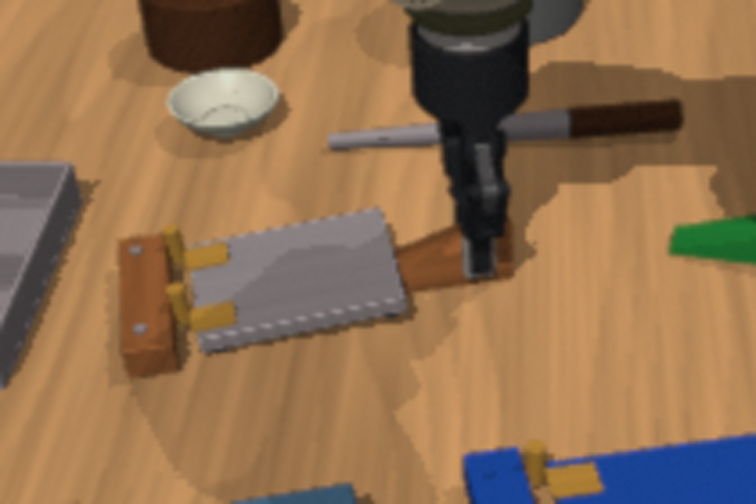

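The wedge moved out with the fingers (now at crop 480,265), and the plate's front edge has come down slightly (corner 378,210). Second tug.

Request:
drive_tool([
  {"gripper": -1, "linear": [-0.02, 0, 0], "dr": [0, 0, 0]},
  {"gripper": -1, "linear": [-0.05, 0, 0], "dr": [0, 0, 0]},
  {"gripper": -1, "linear": [-0.08, 0, 0], "dr": [0, 0, 0]},
  {"gripper": -1, "linear": [-0.08, 0, 0], "dr": [0, 0, 0]},
  {"gripper": -1, "linear": [-0.08, 0, 0], "dr": [0, 0, 0]},
  {"gripper": -1, "linear": [-0.08, 0, 0], "dr": [0, 0, 0]},
  {"gripper": -1, "linear": [-0.08, 0, 0], "dr": [0, 0, 0]},
  {"gripper": -1, "linear": [-0.08, 0, 0], "dr": [0, 0, 0]},
])

```text
time_s: 5.25
tcp_pos: [0.5381, -0.2882, 0.0319]
tool_rot: [180.0, -0.0, 13.0]
contact_force: [0.3, 0.7, 6.6]
opening: 0.027
```

```bash
python3 go.py .538 -.288 .03
python3 - <<'E'
from h import *
b=r.grab_frame("side")[60:200,190:400,::-1];b=cv2.resize(b,None,fx=3.6,fy=3.6,interpolation=cv2.INTER_CUBIC);cv2.imwrite("pics/s4.png",b)
E
```

```text
5.25 [ 0.5381 -0.2882  0.0319] [ 1.7995e+02 -1.0000e-02  1.3000e+01] op 0.027004761196651076 F [0.3 0.7 6.6]
units [-0.    -0.001  0.008] dr [ 0. -0. -0.]
```

View pics/s4.png

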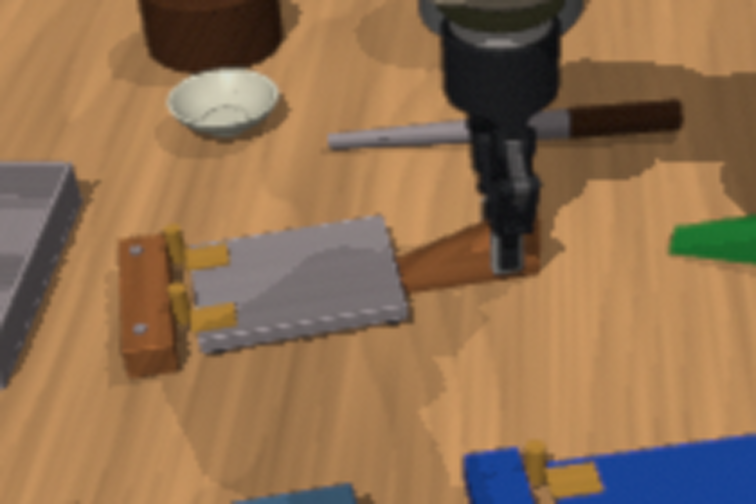

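The plate is lower again (corner 380,217) and still resting on the wedge. Third tug.

Request:
drive_tool([
  {"gripper": -1, "linear": [-0.02, 0, 0], "dr": [0, 0, 0]},
  {"gripper": -1, "linear": [-0.05, 0, 0], "dr": [0, 0, 0]},
  {"gripper": -1, "linear": [-0.08, 0, 0], "dr": [0, 0, 0]},
  {"gripper": -1, "linear": [-0.08, 0, 0], "dr": [0, 0, 0]},
  {"gripper": -1, "linear": [-0.08, 0, 0], "dr": [0, 0, 0]},
  {"gripper": -1, "linear": [-0.08, 0, 0], "dr": [0, 0, 0]},
  {"gripper": -1, "linear": [-0.08, 0, 0], "dr": [0, 0, 0]},
  {"gripper": -1, "linear": [-0.08, 0, 0], "dr": [0, 0, 0]},
])

```text
time_s: 6.3
tcp_pos: [0.5186, -0.2928, 0.0319]
tool_rot: [179.9, -0.0, 13.0]
contact_force: [1.2, -1.0, 6.6]
opening: 0.0273
```

Request:
drive_tool([
  {"gripper": -1, "linear": [-0.02, 0, 0], "dr": [0, 0, 0]},
  {"gripper": -1, "linear": [-0.05, 0, 0], "dr": [0, 0, 0]},
  {"gripper": -1, "linear": [-0.08, 0, 0], "dr": [0, 0, 0]},
  {"gripper": -1, "linear": [-0.08, 0, 0], "dr": [0, 0, 0]},
  {"gripper": -1, "linear": [-0.08, 0, 0], "dr": [0, 0, 0]},
  {"gripper": -1, "linear": [-0.08, 0, 0], "dr": [0, 0, 0]},
  {"gripper": -1, "linear": [-0.08, 0, 0], "dr": [0, 0, 0]},
  {"gripper": -1, "linear": [-0.08, 0, 0], "dr": [0, 0, 0]},
])

```text
time_s: 7.3
tcp_pos: [0.4988, -0.2975, 0.0319]
tool_rot: [179.9, 0.0, 13.0]
contact_force: [-2.0, -0.3, 8.3]
opening: 0.0272
```

```bash
python3 go.py .499 -.297 .03
python3 - <<'E'
from h import *
b=r.grab_frame("side")[60:200,190:400,::-1];b=cv2.resize(b,None,fx=3.6,fy=3.6,interpolation=cv2.INTER_CUBIC);cv2.imwrite("pics/s5.png",b)
E
```

```text
7.3 [ 0.4988 -0.2975  0.0319] [1.7994e+02 3.0000e-02 1.3000e+01] op 0.027197248917904 F [-2.  -0.3  8.3]
units [ 0.001 -0.002  0.007] dr [ 0.001  0.    -0.   ]
```

View pics/s5.png

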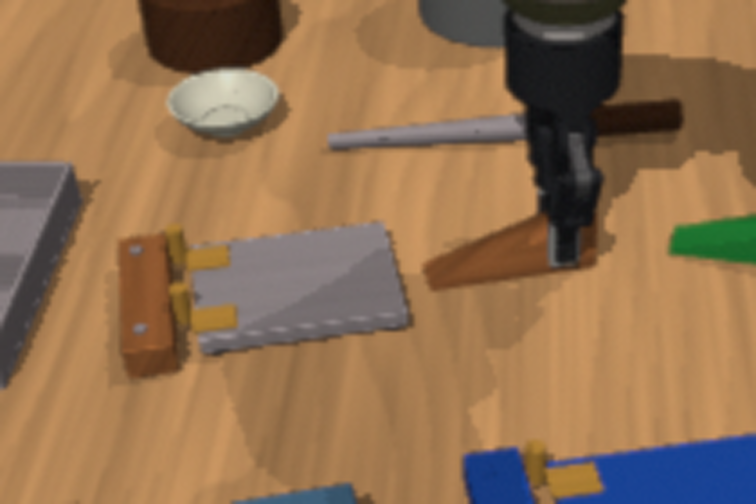

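The thin end (crop 425,272) is out in front of the plate edge (400,300), and the plate looks flat. I'll draw back 10 mm more for margin, pause, then open.

Request:
drive_tool([
  {"gripper": -1, "linear": [-0.02, 0, 0], "dr": [0, 0, 0]},
  {"gripper": -1, "linear": [-0.04, 0, 0], "dr": [0, 0, 0]},
  {"gripper": -1, "linear": [-0.04, 0, 0], "dr": [0, 0, 0]},
  {"gripper": -1, "linear": [-0.04, 0, 0], "dr": [0, 0, 0]},
  {"gripper": -1, "linear": [-0.04, 0, 0], "dr": [0, 0, 0]},
  {"gripper": -1, "linear": [-0.04, 0, 0], "dr": [0, 0, 0]},
])

```text
time_s: 8.1
tcp_pos: [0.4893, -0.2997, 0.0319]
tool_rot: [179.9, -0.0, 13.0]
contact_force: [-0.6, -0.2, 6.0]
opening: 0.0265
```

Request:
drive_tool([
  {"gripper": 1, "linear": [0, 0, 0], "dr": [0, 0, 0]},
  {"gripper": 1, "linear": [0, 0, 0], "dr": [0, 0, 0]},
  {"gripper": 1, "linear": [0, 0, 0], "dr": [0, 0, 0]},
  {"gripper": 1, "linear": [0, 0, 0], "dr": [0, 0, 0]},
  {"gripper": 1, "linear": [0, 0, 0], "dr": [0, 0, 0]},
  {"gripper": 1, "linear": [0, 0, 0], "dr": [0, 0, 0]},
])

```text
time_s: 8.85
tcp_pos: [0.489, -0.2992, 0.0313]
tool_rot: [-180.0, 0.0, 13.0]
contact_force: [-0.2, 0.5, -0.4]
opening: 0.0853
```

Request:
drive_tool([
  {"gripper": 1, "linear": [0, 0, -0.1], "dr": [0, 0, 0]},
  {"gripper": 1, "linear": [0, 0, -0.25], "dr": [0, 0, 0]},
  {"gripper": 1, "linear": [0, 0, -0.4], "dr": [0, 0, 0]},
  {"gripper": 1, "linear": [0, 0, -0.6], "dr": [0, 0, 0]},
  {"gripper": 1, "linear": [-0.2, 0.2, -0.7], "dr": [0, 0, 0]},
  {"gripper": 1, "linear": [-0.4, 0.4, -0.7], "dr": [0, 0, 0]},
  {"gripper": 1, "linear": [-0.5, 0.6, -0.7], "dr": [0, 0, 0]},
  {"gripper": 1, "linear": [-0.5, 0.6, -0.7], "dr": [0, 0, 0]},
])

```text
time_s: 9.85
tcp_pos: [0.399, -0.4763, 0.2059]
tool_rot: [180.0, 0.0, 12.8]
contact_force: [0.8, 0.4, 0.0]
opening: 0.085
```

```bash
python3 go.py .499 -.297 .03
python3 - <<'E'
from h import *
for n in("side","top"): cv2.imwrite(f"pics/{n}6.png",r.grab_frame(n)[:,:,::-1])
a=cv2.imread("pics/top6.png");h=cv2.cvtColor(a,cv2.COLOR_BGR2HSV)
t=a[80:260,370:480];s=cv2.imread("pics/side6.png")[90:180,200:370]
t=cv2.resize(t,None,fx=3,fy=3,interpolation=cv2.INTER_CUBIC);s=cv2.resize(s,None,fx=2.7,fy=2.7,interpolation=cv2.INTER_CUBIC)
o=np.zeros((540,800,3),np.uint8);o[:t.shape[0],:t.shape[1]]=t;o[:s.shape[0],335:335+s.shape[1]]=s;cv2.imwrite("pics/c6.png",o)
# change around tile board
d=cv2.absdiff(cv2.imread("pics/side0.png"),cv2.imread("pics/side6.png")).max(2);print("tile board diff px",(d[255:350,185:345]>40).sum())
E
```

```text
9.85 [ 0.399  -0.4763  0.2059] [1.7998e+02 2.0000e-02 1.2780e+01] op 0.08496869092906183 F [0.8 0.4 0. ]
units [ 0.549 -0.611  0.703] dr [ 0.     0.    -0.002]
tile board diff px 0
```

View pics/c6.png

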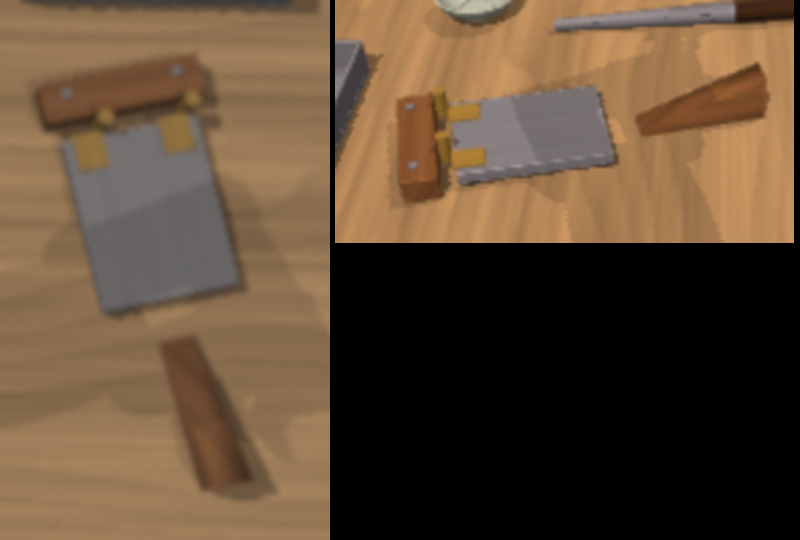

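View pics/side6.png

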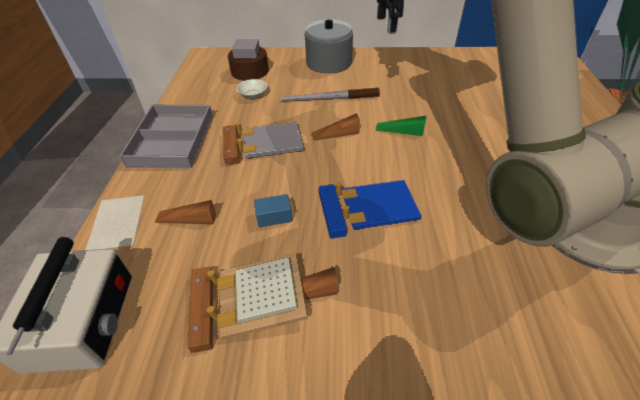

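The wedge lies clear of the plate (thin end at top crop (180,340), plate edge at (170,303)), and the tile board hasn't changed. One numeric check, then I hand in.

Run:
```python
from h import *
T=lambda x,y,z:onz("top",370+x/3,80+y/3,z)
F=(T(104,315,.017)+T(242,288,.017))/2; u=np.array([np.cos(np.radians(13)),np.sin(np.radians(13)),0])
thin=T(180,341,.004);thick=T(226,488,.02)
print("thin end ahead of front edge",(F-thin)@u,"wedge len",np.linalg.norm((thin-thick)[:2]))
# plate front height across two views: FL,FR corners, side crop scale 2.7 offset (335)
for (a,b),(c,d) in (((104,315),(615-335,163)),((242,288),(600-335,88))):
    o1,d1=ray("top",370+a/3,80+b/3);o2,d2=ray("side",200+c/2.7,90+d/2.7)
    k=np.linalg.lstsq(np.c_[d1,-d2],o2-o1,rcond=None)[0];p,q=o1+k[0]*d1,o2+k[1]*d2;print("corner",((p+q)/2).round(4),"gap",np.linalg.norm(p-q).round(4))
print(r.sense()["contact_force"].round(1)); r.hand_in()
```

```text
thin end ahead of front edge 0.030211097638121038 wedge len 0.11900402349477229
corner [ 5.986e-01 -2.195e-01 -5.000e-04] gap 0.0018
corner [ 0.621  -0.3272  0.0068] gap 0.0028
[ 0.5  0.2 -0.5]
the job is handed in; nothing more can be done
```

I drew the brown wedge out from under the steel plate in four 20 mm tugs and one final 10 mm one, each followed by a pause of about half a second. Then I opened the gripper, backed the arm away and handed in at about 10 s of the 38 s allowed.

- **Wedge:** its thin end measured about 30 mm in front of the plate's front edge. That puts its middle near x = -0.16 m in the stand frame, against the -0.13 m needed. Its measured length came out at 119 mm (real length 120 mm).
- **Plate:** it looks flat in both views. The two-view height check disagreed: it put the upper front corners at about 0 and 7 mm, where a flat plate should give 17 mm. I put that down to picking the corners by eye (rays missed by 2–3 mm) and the 2 mm calibration. So the check is too rough to confirm the 2 mm flatness limit, though nothing in it suggests a raised plate.
- **Gentle lowering:** I have no direct measurement of the plate's speed. The pictures after the first and second tugs show it lowering while still resting on the wedge; I took none between the third and fourth.
- **Tile board and robot:** no pixels changed noticeably around the tile board between the first and last side views. The contact force at the end was about zero.

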